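# Close up the spice-jar rack and latch its sliding end

## Task

The three spice jars stand loosely in the adjustable rack. Hold the release bar of the sliding end up, slide that end along to close the jars up and press them snug against the fixed end with a light push of about 10 N, as they are glass, then ease it back just far enough for the bar to drop fully into the last notch short of the jars. Leave it latched there and let go; do not force the bar against the notches, keep the jars upright in the rack, and leave the other things alone.

Things in the scene. Friction and masses are not known exactly. Their poses are not given: they have to be found in the camera images.
- rack: wooden jar rack fixed to the worktop, 104 x 290 mm. Origin: middle of the jar lane at worktop height; y runs along the lane, z up. Lane floor 10 mm above the worktop, lane 50 mm wide between 20 mm lips. Fixed end: upright plate at the -y end, 94 mm high, inner face at y = -155 mm. With the three jars closed up against it the row reaches to y = -32.6 mm
- rail (a point): middle of the notched steel strip along the rack front, at its top, fixed to the rack (x -50, z 28 mm). From +y: a 34 mm wide parking recess, then seven square notches 6.5 mm wide, 10 mm deep, 16 mm from centre to centre, with flat-topped teeth between. The strip sits in slotted holes up to 8 mm either way along y, so the notches' places differ each time and must be felt or seen
- carriage (a joint): travel of the sliding end (upright wooden plate, top 112 mm above the worktop, dark guide block in front) along rack -y, to the fixed end: 0 to 0.130 m. Its pushing face is at rack y = 0.085 - value and touches a fully closed row at 0.1176. Friction about 1.5 N. Starts parked in the wide recess, where the lowered bar stops it after some mm
- release_bar (a joint): height of the release bar above its lowest place, 0 to 0.016 m (hard stop). 0: its tooth (5 mm wide along y, rounded nose) is fully down in a notch or the recess, carriage locked (push no harder than 40 N then); about 0.0085: tooth rests on top of the strip, not latched; above 0.0095: clear, carriage slides. Spring and weight pull it down with 5 N when down, 9 N fully up
- bar_grip (a point): centre of the release bar's hand bar: dark steel, lying across the rack on top of the sliding end, 92 mm long along rack x, 14 mm thick along rack y, 14 mm high; centre 142 mm above the worktop when down, 23 mm free beneath it. Axes as the rack's. Pinched across its thickness from above it is lifted, and pushes the carriage along
- carriage_face (a point): middle of the sliding end's pushing face, which looks along rack -y at the jars, 60 mm above the worktop
- end_face (a point): middle of the fixed end's inner face, 60 mm above the worktop
- jar_0: a glass spice jar with a dark lid, a plain upright cylinder 41 mm across (radius 20.4) and 105 mm tall, 0.11 kg, standing loose in the lane of the rack; it bears up to 25 N; origin at the centre of its underside, z up. The three jars are alike in size and may stand in any order
- jar_1: a glass spice jar with a dark lid, a plain upright cylinder 41 mm across (radius 20.4) and 105 mm tall, 0.11 kg, standing loose in the lane of the rack; it bears up to 25 N; origin at the centre of its underside, z up. The three jars are alike in size and may stand in any order
- jar_2: a glass spice jar with a dark lid, a plain upright cylinder 41 mm across (radius 20.4) and 105 mm tall, 0.11 kg, standing loose in the lane of the rack; it bears up to 25 N; origin at the centre of its underside, z up. The three jars are alike in size and may stand in any order
- honey_jar: bystander: honey jar with a grey lid, 66 x 72 x 102 mm, at the right of the rack; origin at the centre of its underside
- salt: bystander: grey salt shaker, 44 mm across, 90 mm tall, behind the rack; origin at the centre of its underside
- mug: bystander: white mug, 83 x 115 x 86 mm, at the left of the rack; origin at the centre of its underside
There are look-alikes about, which are no part of the job. Leave any blue or green look-alike of the jar_1 alone.

How it is judged (in metres and radians):
On the way, in this order (a step that is already met when the one before it is completed fails the run):
1. the release bar is held up, clear of the notches (value of joint release_bar above 0.0095 m), for 0.2 s.
2. the three jars are closed up and pressed snug against the fixed end, one of them bearing more than 5 N (y of each of jar_0, jar_1, jar_2 in the frame of rack below -0.05 m and contact force between any of jar_0, jar_1, jar_2 and rack above 5 N), for 0.1 s.
At the end, for the whole second after the job is handed in: All jars upright (0.1 rad) and closed up against the fixed end (each centre at rack y below -50 mm; a perfect row ends at -53); the sliding end at rest, latched (bar within 2 mm of fully down) in the last notch short of the row (carriage above 0.098, i.e. at most a pitch and 3 mm short of touching) (y of each of jar_0, jar_1, jar_2 in the frame of rack below -0.05 m and angle between each of jar_0, jar_1, jar_2's own z axis and vertical below 0.1 rad and value of joint release_bar below 0.002 m and value of joint carriage above 0.098 m and velocity of joint carriage between -0.005 and 0.005 m/s).
It fails at once if a jar is squeezed or struck with more than 25 N (contact force between any of jar_0, jar_1, jar_2 and rack above 25 N).
It fails at once if the release bar is forced against the notched strip with more than 40 N (contact force between release_bar and rack above 40 N).
It fails at once if a jar is tipped (angle between any of jar_0, jar_1, jar_2's own z axis and vertical above 0.4 rad).
It fails at once if a bystander is moved more than 20 mm (distance of any of honey_jar, salt, mug from where it was at the start of the episode above 0.02 m).
It also fails if it takes over 51 s, if anything falls off the work surface, if the arm or the gripper's body presses on something with over 40 N, if the wrist force passes 120 N, or if a joint passes its speed limit or range.

## Robot

A 7-joint arm with a two-finger parallel gripper is mounted at the origin on a cart in front of the work surface, level with it; the furniture and walls round the work are solid. World frame = base frame: x ahead of the robot, y to its left, z up, the work surface at z = 0. Lengths are in m, angles in degrees, forces in N, time in s.
With the tool pointing down it reaches from about 0.35 to 0.9 m from the base axis. Payload 19.9 kg.
Tool frame: the origin (TCP) lies at the centre of the arm's flange, where the gripper is bolted on; the fingertips stand 173 mm ahead of it and the grasp point (between the pads) lies 155 mm ahead of it; z points along the fingers, y is the line along which they close (so a half turn about z gives the same grasp; the last joint's range is limited). The gripper opens to 85 mm and grips with 20 to 120 N. Pads are 22 mm wide; open, the fingers measure 114 mm over their backs; the gripper's body (76 mm by 85 mm) begins 54 mm behind the grasp point. The pads swing forward as they close: fully open they stand 13 mm farther back than shut.
Start: joints at [72.164, 23.915, -0.59, 92.452, 0.269, 63.638, -3.037], TCP at [0.167, -0.602, 0.405] pointing down, gripper open.
Joint ranges: [-161.28, 161.28], [-22.2, 115.67], [-73.04, 71.86], [3.21, 147.25], [-68.34, 248.33], [10.77, 114.83], [-161.83, 161.83]. Speed limits (degrees/s): [108.29, 108.29, 136.94, 136.94, 172.46, 172.46, 172.46].

## Interface

Orientations are given as [roll, pitch, yaw] about the fixed x, y, z axes, in that order (R = Rz(yaw) Ry(pitch) Rx(roll)).
In Python, from station import ctrl gives the robot as it stands.
- The arm moves only by the tool step_arm, never from a script. Its argument "steps" is a list of rows, each an object with "gripper": the finger opening in m, from 0 to 0.0854; "offset": the shift along the world's x, y, z in m, a list of three; "twist": the turn, a rotation vector about the world's x, y, z in rad, a list of three. A call has 1 to 8 rows; each row shifts and turns the commanded pose from where the row before left it; what a row does not reach is not made up. A row lasts 1/10 s, in which the tool goes at most 50 mm and 8.59 degrees, less where a joint would pass 70% of its speed; a pose out of reach is approached as far as the arm can. A call with a gripper value outside its range is refused whole. The fingers move at their own pace and stop on an object; "squeeze" is the grip in N (left out, the last holds). Time passes only in rows, so rows that do not move let the fingers close. It gives the time, the measured TCP pose, the force, the opening and the grip force at its end, in the units of the state.
- ctrl.read_state(): the state, without advancing time (a new reading comes with each control period).
- ctrl.snapshot(name): name is "scene" or "top" or "wrist"; returns a dict with "color" (400x640x3 uint8, blue, green, red), "range_z" (400x640 float32, m along the optical axis (not along the pixel's ray), 0 where there is no reading), "fovy" (degrees; the focal length in pixels is half the picture's height over the tangent of half this angle, whatever the lens; pixels are square), "cx", "cy" (the principal point, pixels), "R" (3x3) and "t" (3): a world point X has camera coordinates R X + t; the wrist camera has in their place "tool_from_camera" (4x4, takes a point from camera to tool coordinates, whose origin is the TCP and whose axes are the flange's). Camera axes: x right, y down, z forward; pixel columns grow to the right and rows downward; lengths in m; the calibration is good to about 2 mm. A picture is of the moment at which its call begins: read the wrist's pose just before it.
- ctrl.sign_off(): hands the job in; it is judged then, once.
Trained networks look in a picture, given as the dict that the camera call returned (one of the last four; its "shot" number tells which), for a name from the list of things; names that differ only in an ending like _2 or _b are one class to them, and where a whole thing is asked for, a point or a joint stands for the part that bears it (a point fixed in the world has none). Each returns a list of dicts, best first, with "conf" (0 to 1); they miss things now and then, are a little off and sometimes report something else, mostly with a low value. They report only what shows in the picture. A call takes as long as a camera call. They do not tell look-alikes from the thing itself.
- ctrl.masks_of(picture, thing): "region" (400x640 bool, what is visible of it) and "bbox" ([centre column, centre row, width, height] in pixels, round what is visible of it).
The state is a dict: "time_s": time; "qpos": joint angles; "dq": joint speeds; "joint_efforts": joint torques, N m; "eef_pos": TCP position; "tool_rot": TCP orientation; "wrist_force": force on the tool from outside, world axes, zero at the start; "moment": the same for the moment, N m; "grip_width": finger opening in m; "grasp_force": force on a finger pad.
Only numpy, scipy, OpenCV 4.12 (cv2) and the standard library are available. Lean on these libraries where they do the work, as an engineer would, in place of code of your own. Each camera call takes 0.05 s, during which the arm holds its last target. There are 200 camera calls.

## Working session

There is one attempt and no reset: what is moved stays moved. The work goes in short steps, Python scripts to look and compute and a tool call to move; the robot and the scene stay as the last step left them, time stands still between calls to the robot, and variables do not carry over. Pictures are saved under pics/ and viewed, at most 10 in all, crops included, and the job is handed in when it is done.

Besides the shell and the picture viewer there is one more tool, called after "Call:" as name(argument=value, ...) on one line, values as JSON. step_arm: Moves the arm, as the interface text tells. Its arguments: {"type":"object","properties":{"steps":{"type":"array","items":{"type":"object","properties":{"gripper":{"type":"number"},"offset":{"type":"array","items":{"type":"number"}},"twist":{"type":"array","items":{"type":"number"}}}}},"squeeze":{"type":"number"}},"required":["steps"]}

```bash
mkdir -p pics
cat > h.py <<'E'
import numpy as np,cv2
from station import ctrl
def pts(s,mask=None):
    z=s["range_z"];f=200/np.tan(np.radians(s["fovy"])/2)
    v,u=np.mgrid[:400,:640]
    P=np.stack([(u-s["cx"])/f*z,(v-s["cy"])/f*z,z],-1)
    return (P-s["t"])@s["R"]   # R^T (P-t)
E
python3 - <<'E'
from h import *
print(ctrl.read_state())
ims=[]
for n in("scene","top"):
    s=ctrl.snapshot(n);ims.append(s["color"]);P=pts(s)
    for k in("rack","bar_grip","carriage","rail","jar_0","jar_1","honey_jar","salt","mug"):
        for d in ctrl.masks_of(s,k)[:5]:
            m=d["region"]&(s["range_z"]>0)
            if m.sum(): print(n,k,round(d["conf"],2),np.round(d["bbox"]),np.round(np.median(P[m],0),3),np.round(P[m].min(0),3),np.round(P[m].max(0),3))
cv2.imwrite("pics/a.png",ims[0]);cv2.imwrite("pics/b.png",ims[1])
E
```

```text
{'time_s': 0.0, 'qpos': array([72.16146475, 23.94716268, -0.59023572, 92.48652349,  0.27212685,
       63.63816293, -3.03943622]), 'dq': array([-0.05549463,  0.0040831 ,  0.09289641,  0.03176725,  0.07389178,
       -0.10306944,  0.05407568]), 'joint_efforts': array([-9.12118376e-04, -8.64454150e+01,  6.78839218e-01, -4.34901631e+01,
        1.90947909e-02,  7.44764402e-03, -1.47222369e-05]), 'eef_pos': array([ 0.16657135, -0.60224533,  0.40406238]), 'tool_rot': array([-1.79929845e+02,  7.84006677e-03,  1.54596681e+01]), 'wrist_force': array([ 0.65176242, -0.31761761,  0.2205956 ]), 'moment': array([-0.00922391,  0.01584441,  0.01309227]), 'grasp_force': 0.0, 'grip_width': 0.08545970972379775}
scene rack 0.8 [307. 223.  92.  83.] [0.454 0.175 0.018] [ 0.412 -0.032 -0.005] [0.585 0.267 0.153]
scene bar_grip 0.49 [277. 219.  18.  29.] [0.465 0.23  0.147] [ 0.419  0.186 -0.004] [0.584 0.24  0.153]
scene carriage 0.58 [281. 231.  23.  44.] [0.456 0.233 0.1  ] [ 0.418  0.186 -0.004] [0.584 0.251 0.153]
scene rail 0.91 [307. 226.  96.  82.] [0.455 0.175 0.018] [ 0.412 -0.034 -0.005] [0.604
[... 2761 characters left out ...]
op jar_1 0.53 [300. 206.  19.  27.] [0.482 0.129 0.113] [ 0.468  0.11  -0.006] [0.532 0.153 0.12 ]
top honey_jar 0.61 [431. 221.  36.  33.] [ 0.457 -0.19   0.1  ] [ 0.428 -0.23  -0.005] [ 0.493 -0.165  0.106]
top honey_jar 0.38 [258. 160.  16.  27.] [0.606 0.235 0.075] [ 0.594  0.218 -0.002] [0.641 0.259 0.093]
top salt 0.75 [258. 158.  13.  28.] [0.606 0.235 0.076] [0.594 0.219 0.004] [0.631 0.259 0.093]
top salt 0.35 [306. 215. 111.  48.] [0.463 0.14  0.012] [ 0.416 -0.038 -0.004] [0.532 0.263 0.152]
top mug 0.88 [203. 228.  43.  32.] [0.433 0.362 0.036] [ 0.39   0.314 -0.002] [0.483 0.425 0.091]
top mug 0.56 [330. 206.  19.  28.] [0.486 0.062 0.113] [0.473 0.039 0.007] [0.513 0.081 0.121]
```

Run:
```python
from h import *
a=cv2.imread("pics/a.png")[130:330,200:440];b=cv2.imread("pics/b.png")[130:300,180:460]
a=cv2.resize(a,None,fx=2.2,fy=2.2,interpolation=3)[:,:];b=cv2.resize(b,None,fx=2.85,fy=2.85,interpolation=3)
cv2.imwrite("pics/c.png",cv2.resize(a,(700,583)));cv2.imwrite("pics/d.png",b)
s=ctrl.snapshot("top");P=pts(s)
m=(abs(P[...,2]-.149)<.006)&(abs(P[...,0]-.466)<.08)&(abs(P[...,1]-.226)<.05)
q=P[m];(c,sz,an)=cv2.minAreaRect(q[:,:2].astype(np.float32));print(m.sum(),q.mean(0),c,sz,an)
m=(abs(P[...,2]-.028)<.006)&(P[...,0]>.40)&(P[...,0]<.46)&(P[...,1]>-.06)&(P[...,1]<.27)
q=P[m];print(m.sum(),q.mean(0),cv2.fitLine(q[:,:2].astype(np.float32),2,0,.01,.01).ravel(),q.min(0),q.max(0))
m=(abs(P[...,2]-.094)<.005)&(P[...,0]>.43)&(P[...,0]<.55)&(P[...,1]>-.08)&(P[...,1]<.01)
q=P[m];print(m.sum(),q.mean(0),q.min(0),q.max(0))
```

```text
244 [0.46497294 0.22599602 0.14787373] (0.4664618968963623, 0.22575241327285767) (0.09099676460027695, 0.014226691797375679) 2.931246757507324
290 [0.44356928 0.16003228 0.02758606] [ 0.00536816 -0.9999856   0.44356927  0.16003229] [0.42405773 0.08662082 0.02201455] [0.45999636 0.24993604 0.03390864]
97 [ 0.49780312 -0.02033191  0.09342158] [ 0.46788411 -0.02551138  0.0899339 ] [0.52798291 0.00157164 0.09797711]
```

View pics/c.png

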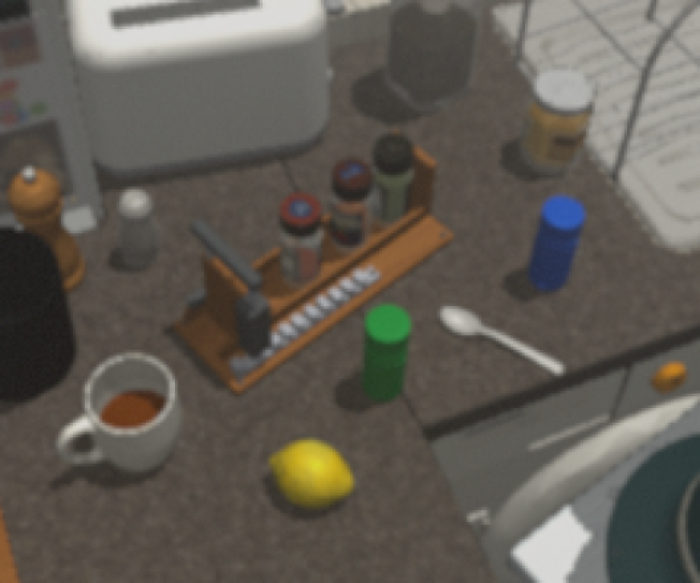

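View pics/d.png

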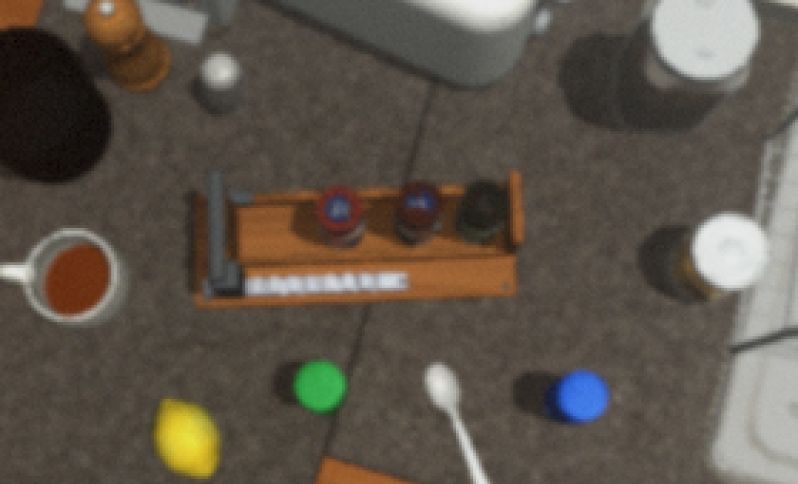

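Rack jars' lids are at (338,212), (417,207), (483,210) in the top crop, and the bar at (217,235). The look-alikes are the green (320,387) and blue (582,397) loose jars, which stand outside the rack and stay untouched. The only bar-like thing on a sliding end is at (217,235), so I use that.

Call:
step_arm(steps=[{"offset": [0.03,0.04,0.0],"gripper": 0.07},{"offset": [0.03,0.04,0.0]},{"offset": [0.03,0.04,0.0]},{"offset": [0.03,0.04,0.0]},{"offset": [0.03,0.04,0.0]},{"offset": [0.03,0.04,0.0]},{"offset": [0.03,0.04,0.0]},{"offset": [0.03,0.04,0.0]}], squeeze=60)

```text
$.steps[0]: bad value
```

Call:
step_arm(steps=[{"offset": [0.01,0.048,0.0]},{"offset": [0.01,0.048,0.0],"twist": [0,0,-0.07]},{"offset": [0.01,0.048,0.0],"twist": [0,0,-0.07]},{"offset": [0.01,0.048,0.0],"twist": [0,0,-0.07]},{"offset": [0.0,0.048,0.0]},{"offset": [0.0,0.048,0]},{"offset": [0.0,0.048,0.0]},{"offset": [0.0,0.048,0.0]}])

```text
$.steps[0]: bad value
```

Call:
step_arm(steps=[{"offset": [0.03,0.04,0],"gripper": 0.07,"twist": [0,0,0]},{"offset": [0.03,0.04,0],"gripper": 0.07,"twist": [0,0,0]},{"offset": [0.03,0.04,0],"gripper": 0.07,"twist": [0,0,0]},{"offset": [0.03,0.04,0],"gripper": 0.07,"twist": [0,0,0]},{"offset": [0.03,0.04,0],"gripper": 0.07,"twist": [0,0,0]},{"offset": [0.03,0.04,0],"gripper": 0.07,"twist": [0,0,0]},{"offset": [0.03,0.04,0],"gripper": 0.07,"twist": [0,0,0]},{"offset": [0.03,0.04,0],"gripper": 0.07,"twist": [0,0,0]}], squeeze=60)

```text
time_s: 1.85
eef_pos: [0.4074, -0.2806, 0.405]
tool_rot: [180.0, -0.0, 15.4]
wrist_force: [1.3, -2.5, 0.1]
grip_width: 0.07
grasp_force: 0.0
```

Call:
step_arm(steps=[{"offset": [0.01,0.048,0],"gripper": 0.07,"twist": [0,0,0]},{"offset": [0.01,0.048,0],"gripper": 0.07,"twist": [0,0,-0.07]},{"offset": [0.01,0.048,0],"gripper": 0.07,"twist": [0,0,-0.07]},{"offset": [0.01,0.048,0],"gripper": 0.07,"twist": [0,0,-0.07]},{"offset": [0,0.048,0],"gripper": 0.07,"twist": [0,0,0]},{"offset": [0,0.048,0],"gripper": 0.07,"twist": [0,0,0]},{"offset": [0,0.048,0],"gripper": 0.07,"twist": [0,0,0]},{"offset": [0,0.048,0],"gripper": 0.07,"twist": [0,0,0]}])

```text
time_s: 2.65
eef_pos: [0.4462, 0.1035, 0.405]
tool_rot: [180.0, -0.0, 3.4]
wrist_force: [1.0, -0.1, -0.5]
grip_width: 0.07
grasp_force: 0.0
```

Call:
step_arm(steps=[{"offset": [0.01,0.041,0],"gripper": 0.07,"twist": [0,0,0]},{"offset": [0.01,0.041,0],"gripper": 0.07,"twist": [0,0,0]},{"offset": [0,0.04,0],"gripper": 0.07,"twist": [0,0,0]},{"offset": [0,0,0],"gripper": 0.07,"twist": [0,0,0]}])

```text
time_s: 3.05
eef_pos: [0.4657, 0.2284, 0.4048]
tool_rot: [-179.9, 0.0, 3.8]
wrist_force: [0.1, -0.6, -0.6]
grip_width: 0.0699
grasp_force: 0.0
```

Run:
```python
from h import *
from scipy.spatial.transform import Rotation as Ro
st=ctrl.read_state();s=ctrl.snapshot("wrist")
T=s["tool_from_camera"];Rw=Ro.from_euler("xyz",st["tool_rot"],degrees=True).as_matrix()
z=s["range_z"];f=200/np.tan(np.radians(s["fovy"])/2);v,u=np.mgrid[:400,:640]
C=np.stack([(u-s["cx"])/f*z,(v-s["cy"])/f*z,z],-1)
P=(C@T[:3,:3].T+T[:3,3])@Rw.T+st["eef_pos"]
np.savez("w.npz",P=P,z=z);cv2.imwrite("pics/w.png",s["color"])
print(st["eef_pos"],st["tool_rot"],T)
m=(z>0)&(abs(P[...,2]-.149)<.006)&(abs(P[...,0]-.466)<.08)&(abs(P[...,1]-.226)<.03)
if m.sum()>20:
    q=P[m];print(m.sum(),q.mean(0),cv2.minAreaRect(q[:,:2].astype(np.float32)))
```

```text
[0.46570979 0.22838842 0.40476937] [-1.79857747e+02  6.36884365e-03  3.77001143e+00] [[ 8.15509926e-04 -9.62963342e-01 -2.69631112e-01  6.78400033e-02]
 [ 9.99999558e-01  9.11533952e-04 -2.30923706e-04 -1.84799740e-04]
 [ 4.68148977e-04 -2.69630805e-01  9.62963660e-01  3.06907973e-02]
 [ 0.00000000e+00  0.00000000e+00  0.00000000e+00  1.00000000e+00]]
1956 [0.47105674 0.22786656 0.14832138] ((0.46867257356643677, 0.22746030986309052), (0.0905652791261673, 0.013798750005662441), 3.504936456680298)
```

View pics/w.png

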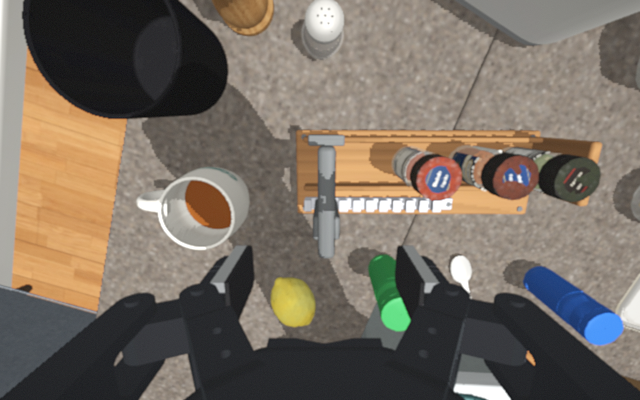

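Run:
```python
from h import *
d=np.load("w.npz");P=d["P"];z=d["z"];im=cv2.imread("pics/w.png")
a=np.radians(3.5);ex=np.array([np.cos(a),np.sin(a)]);ey=np.array([-np.sin(a),np.cos(a)])
b=np.array([.4687,.2275])
X=(P[...,:2]-b)@ex;Y=(P[...,:2]-b)@ey;Z=P[...,2]
m=(z>0)&(abs(Z-.094)<.004)&(abs(X)<.06)&(Y<-.19)&(Y>-.3);print("end plate top Y",np.percentile(Y[m],[1,50,99]),"X",np.percentile(X[m],[1,99]))
m=(z>0)&(abs(Z-.112)<.003)&(abs(X)<.06)&(abs(Y)<.03);print("carr plate top",m.sum(),np.percentile(Y[m],[1,99]) if m.sum() else 0)
m=(z>0)&(abs(Z-.113)<.008)&(abs(X)<.06)&(Y<-.05)&(Y>-.26)
for i in range(3):pass
n,l,st,c=cv2.connectedComponentsWithStats(m.astype(np.uint8))
for i in range(1,n):
    if st[i,4]>200: q=l==i;print("lid",X[q].mean(),Y[q].min(),Y[q].max())
# strip profile on top Z~.028
m=(z>0)&(Z>.024)&(Z<.032)&(abs(X+.05)<.012)&(Y<.05)&(Y>-.2)
print(m.sum(),np.percentile(X[m],[2,50,98]))
h,e=np.histogram(Y[m],np.arange(-.16,.03,.002));print(*[f"{1000*y:.0f}:{k}" for y,k in zip(e,h)])
cv2.imwrite("pics/s.png",cv2.resize(im[185:225,290:470],None,fx=4.4,fy=4.4,interpolation=2))
```

```text
end plate top Y [-0.25286218 -0.24452557 -0.19877915] X [-0.01435271  0.04623236]
carr plate top 0 0
lid 0.017127822081356634 -0.18569146768520006 -0.1446173128957945
lid 0.015713918089672336 -0.11807237981606873 -0.07789390781867042
lid 0.015701240402130213 -0.23904320091018472 -0.19824412137943814
256 [-0.04223285 -0.0400405  -0.0380514 ]
-160:0 -158:0 -156:0 -154:0 -152:0 -150:0 -148:0 -146:0 -144:0 -142:0 -140:0 -138:5 -136:4 -134:7 -132:6 -130:6 -128:0 -126:0 -124:0 -122:5 -120:3 -118:6 -116:7 -114:5 -112:1 -110:0 -108:0 -106:3 -104:7 -102:4 -100:7 -98:6 -96:0 -94:0 -92:0 -90:5 -88:7 -86:7 -84:4 -82:9 -80:0 -78:0 -76:0 -74:7 -72:4 -70:6 -68:7 -66:7 -64:0 -62:0 -60:1 -58:6 -56:8 -54:4 -52:8 -50:7 -48:0 -46:0 -44:0 -42:4 -40:8 -38:8 -36:4 -34:7 -32:0 -30:0 -28:0 -26:6 -24:3 -22:6 -20:6 -18:3 -16:0 -14:0 -12:0 -10:0 -8:0 -6:0 -4:0 -2:0 0:0 2:0 4:0 6:0 8:0 10:0 12:0 14:0 16:3 18:3 20:6 22:6 24:4 26:0
```

View pics/s.png

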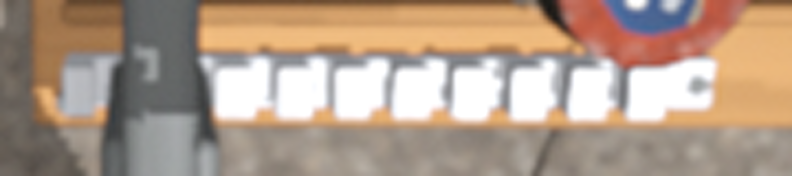

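The wrist view shows the bar at (327,190), and the strip's notches at Y = -29.2 - 16k mm relative to the bar. I descend on the bar.

Call:
step_arm(steps=[{"offset": [0.003,-0.001,-0.025],"gripper": 0.07,"twist": [0,0,0]},{"offset": [0,0,-0.025],"gripper": 0.07,"twist": [0,0,0]},{"offset": [0,0,-0.025],"gripper": 0.07,"twist": [0,0,0]},{"offset": [0,0,-0.015],"gripper": 0.07,"twist": [0,0,0]},{"offset": [0,0,-0.014],"gripper": 0.06,"twist": [0,0,0]},{"offset": [0,0,0],"gripper": 0.04,"twist": [0,0,0]}])

```text
time_s: 3.7
eef_pos: [0.4695, 0.2221, 0.2995]
tool_rot: [180.0, 0.1, 3.4]
wrist_force: [0.2, -1.1, 0.3]
grip_width: 0.0468
grasp_force: 0.0
```

Call:
step_arm(steps=[{"offset": [-0.001,0.005,0],"gripper": 0.03,"twist": [0,0,0]},{"offset": [0,0,0],"gripper": 0.012,"twist": [0,0,0]},{"offset": [0,0,0],"gripper": 0.005,"twist": [0,0,0]},{"offset": [0,0,0],"gripper": 0.005,"twist": [0,0,0]},{"offset": [0,0,0],"gripper": 0.005,"twist": [0,0,0]}], squeeze=60)

```text
time_s: 4.2
eef_pos: [0.4687, 0.2281, 0.3018]
tool_rot: [-180.0, -0.1, 3.5]
wrist_force: [-2.1, 1.5, 5.9]
grip_width: 0.0126
grasp_force: 59.6
```

Call:
step_arm(steps=[{"offset": [0,0,0.004],"gripper": 0.005,"twist": [0,0,0]},{"offset": [0,0,0.004],"gripper": 0.005,"twist": [0,0,0]},{"offset": [0,0,0.004],"gripper": 0.005,"twist": [0,0,0]},{"offset": [0,0,0],"gripper": 0.005,"twist": [0,0,0]},{"offset": [0,0,0],"gripper": 0.005,"twist": [0,0,0]},{"offset": [0,0,0],"gripper": 0.005,"twist": [0,0,0]}])

```text
time_s: 4.8
eef_pos: [0.4687, 0.2276, 0.3126]
tool_rot: [-180.0, -0.0, 3.4]
wrist_force: [5.2, 1.8, -6.9]
grip_width: 0.0127
grasp_force: 58.6
```

```bash
cat >> h.py <<'E'
def wrist():
    from scipy.spatial.transform import Rotation as Ro
    st=ctrl.read_state();s=ctrl.snapshot("wrist")
    T=s["tool_from_camera"];Rw=Ro.from_euler("xyz",st["tool_rot"],degrees=True).as_matrix()
    z=s["range_z"];f=200/np.tan(np.radians(s["fovy"])/2);v,u=np.mgrid[:400,:640]
    C=np.stack([(u-s["cx"])/f*z,(v-s["cy"])/f*z,z],-1)
    P=(C@T[:3,:3].T+T[:3,3])@Rw.T+st["eef_pos"]
    return st,s,P,z
E
python3 - <<'E'
from h import *
st,s,P,z=wrist();cv2.imwrite("pics/w2.png",s["color"])
print(st["eef_pos"],st["wrist_force"])
m=(z>0)&(P[...,2]>.143)&(P[...,2]<.175)&(abs(P[...,0]-.50)<.02)&(abs(P[...,1]-.226)<.015)
print(m.sum(),np.percentile(P[m],[5,50,95],axis=0))
E
```

```text
[0.46872997 0.22755908 0.31262252] [ 5.17529759  1.82014049 -6.85962411]
2685 [[0.48021248 0.218514   0.15509996]
 [0.4968066  0.2289158  0.1592756 ]
 [0.51282753 0.23555959 0.16095011]]
```

View pics/w2.png

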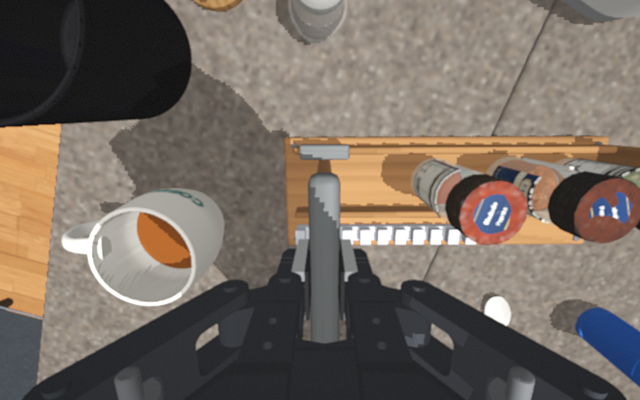

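Call:
step_arm(steps=[{"offset": [0.0003,-0.005,0.001],"gripper": 0.005,"twist": [0,0,0]},{"offset": [0.0005,-0.008,0],"gripper": 0.005,"twist": [0,0,0]},{"offset": [0.0005,-0.008,0],"gripper": 0.005,"twist": [0,0,0]},{"offset": [0.0005,-0.008,0],"gripper": 0.005,"twist": [0,0,0]},{"offset": [0.0005,-0.008,0],"gripper": 0.005,"twist": [0,0,0]},{"offset": [0.0005,-0.008,0],"gripper": 0.005,"twist": [0,0,0]},{"offset": [0.0003,-0.005,0],"gripper": 0.005,"twist": [0,0,0]},{"offset": [0,0,0],"gripper": 0.005,"twist": [0,0,0]}])

```text
time_s: 5.65
eef_pos: [0.472, 0.1768, 0.3136]
tool_rot: [180.0, -0.0, 3.4]
wrist_force: [5.1, -0.8, -7.3]
grip_width: 0.0127
grasp_force: 58.7
```

Call:
step_arm(steps=[{"offset": [0.0008,-0.005,0],"gripper": 0.005,"twist": [0,0,0]},{"offset": [0.0008,-0.005,0],"gripper": 0.005,"twist": [0,0,0]},{"offset": [0.0003,-0.005,0],"gripper": 0.005,"twist": [0,0,0]},{"offset": [0.0003,-0.005,0],"gripper": 0.005,"twist": [0,0,0]},{"offset": [0.0003,-0.005,0],"gripper": 0.005,"twist": [0,0,0]},{"offset": [0.0003,-0.005,0],"gripper": 0.005,"twist": [0,0,0]},{"offset": [0.0003,-0.005,0],"gripper": 0.005,"twist": [0,0,0]},{"offset": [0,-0.002,0],"gripper": 0.005,"twist": [0,0,0]}])

```text
time_s: 6.45
eef_pos: [0.4747, 0.14, 0.3136]
tool_rot: [180.0, 0.0, 3.4]
wrist_force: [-2.3, 2.5, -7.3]
grip_width: 0.0125
grasp_force: 58.7
```

Run:
```python
from h import *
s=ctrl.snapshot("top");P=pts(s);cv2.imwrite("pics/t2.png",cv2.resize(s["color"][160:260,230:400],None,fx=4,fy=4,interpolation=2))
for n in ("scene",):
    q=ctrl.snapshot(n);cv2.imwrite("pics/sc2.png",cv2.resize(q["color"][150:290,230:400],None,fx=4,fy=4,interpolation=2))
a=cv2.imread("pics/t2.png");b=cv2.imread("pics/sc2.png");cv2.imwrite("pics/x2.png",cv2.resize(np.vstack([a,b]),(425,600)))
```

```text
(no output)
```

View pics/x2.png

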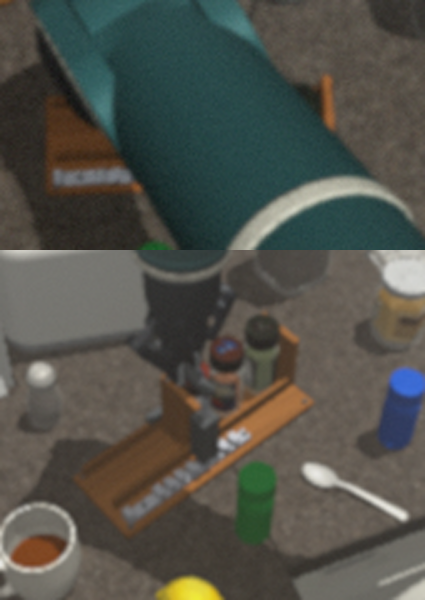

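Call:
step_arm(steps=[{"offset": [0.0001,-0.003,0],"gripper": 0.005,"twist": [0,0,0]},{"offset": [0.0001,-0.003,0],"gripper": 0.005,"twist": [0,0,0]},{"offset": [0.0001,-0.003,0],"gripper": 0.005,"twist": [0,0,0]},{"offset": [0.0001,-0.003,0],"gripper": 0.005,"twist": [0,0,0]},{"offset": [0.0001,-0.002,0],"gripper": 0.005,"twist": [0,0,0]},{"offset": [0.0001,-0.002,0],"gripper": 0.005,"twist": [0,0,0]}])

```text
time_s: 7.15
eef_pos: [0.4755, 0.1245, 0.3138]
tool_rot: [-180.0, -0.0, 3.4]
wrist_force: [-0.0, 2.7, -8.7]
grip_width: 0.0126
grasp_force: 58.8
```

Call:
step_arm(steps=[{"offset": [0,-0.001,0],"gripper": 0.005,"twist": [0,0,0]},{"offset": [0,-0.001,0],"gripper": 0.005,"twist": [0,0,0]},{"offset": [0,-0.001,0],"gripper": 0.005,"twist": [0,0,0]}])

```text
time_s: 7.45
eef_pos: [0.4756, 0.1216, 0.3138]
tool_rot: [-180.0, -0.0, 3.4]
wrist_force: [1.5, 3.1, -7.5]
grip_width: 0.0126
grasp_force: 58.8
```

Call:
step_arm(steps=[{"offset": [0,-0.001,0],"gripper": 0.005,"twist": [0,0,0]},{"offset": [0,-0.001,0],"gripper": 0.005,"twist": [0,0,0]},{"offset": [0,-0.001,0],"gripper": 0.005,"twist": [0,0,0]}])

```text
time_s: 7.75
eef_pos: [0.4756, 0.1186, 0.3138]
tool_rot: [-180.0, -0.0, 3.4]
wrist_force: [4.9, 2.8, -7.3]
grip_width: 0.0129
grasp_force: 58.8
```

Call:
step_arm(steps=[{"offset": [0,-0.001,0],"gripper": 0.005,"twist": [0,0,0]},{"offset": [0,-0.001,0],"gripper": 0.005,"twist": [0,0,0]}])

```text
time_s: 7.95
eef_pos: [0.4757, 0.1166, 0.3139]
tool_rot: [-180.0, -0.1, 3.4]
wrist_force: [5.7, 3.4, -7.7]
grip_width: 0.0124
grasp_force: 58.8
```

Call:
step_arm(steps=[{"offset": [0.0005,-0.001,0],"gripper": 0.005,"twist": [0,0,0]}])

```text
time_s: 8.05
eef_pos: [0.476, 0.1156, 0.3138]
tool_rot: [-180.0, -0.0, 3.4]
wrist_force: [1.4, 2.0, -6.8]
grip_width: 0.0126
grasp_force: 58.8
```

Call:
step_arm(steps=[{"offset": [0.0003,-0.001,0],"gripper": 0.005,"twist": [0,0,0]}])

```text
time_s: 8.15
eef_pos: [0.4762, 0.1146, 0.3137]
tool_rot: [-180.0, 0.0, 3.4]
wrist_force: [0.9, 3.5, -8.2]
grip_width: 0.0125
grasp_force: 58.8
```

Call:
step_arm(steps=[{"offset": [0.0001,-0.0005,0],"gripper": 0.005,"twist": [0,0,0]}])

```text
time_s: 8.25
eef_pos: [0.4762, 0.1141, 0.3136]
tool_rot: [-180.0, 0.0, 3.4]
wrist_force: [1.7, 3.1, -7.5]
grip_width: 0.0125
grasp_force: 58.8
```

Call:
step_arm(steps=[{"offset": [0.0001,-0.0005,0],"gripper": 0.005,"twist": [0,0,0]}])

```text
time_s: 8.35
eef_pos: [0.4763, 0.1136, 0.3136]
tool_rot: [-180.0, 0.0, 3.4]
wrist_force: [1.7, 4.0, -7.9]
grip_width: 0.013
grasp_force: 58.8
```

Call:
step_arm(steps=[{"offset": [0,-0.0005,0],"gripper": 0.005,"twist": [0,0,0]}])

```text
time_s: 8.45
eef_pos: [0.4763, 0.1131, 0.3136]
tool_rot: [-180.0, 0.0, 3.4]
wrist_force: [1.4, 4.0, -7.9]
grip_width: 0.013
grasp_force: 58.8
```

Call:
step_arm(steps=[{"offset": [0,-0.0005,0],"gripper": 0.005,"twist": [0,0,0]}])

```text
time_s: 8.55
eef_pos: [0.4763, 0.1126, 0.3136]
tool_rot: [-180.0, 0.0, 3.4]
wrist_force: [1.3, 3.6, -7.5]
grip_width: 0.0122
grasp_force: 58.8
```

Call:
step_arm(steps=[{"offset": [0,-0.0005,0],"gripper": 0.005,"twist": [0,0,0]}])

```text
time_s: 8.65
eef_pos: [0.4764, 0.1121, 0.3136]
tool_rot: [-180.0, 0.0, 3.4]
wrist_force: [0.7, 4.7, -8.1]
grip_width: 0.0129
grasp_force: 58.8
```

Call:
step_arm(steps=[{"offset": [0,-0.0005,0],"gripper": 0.005,"twist": [0,0,0]}])

```text
time_s: 8.75
eef_pos: [0.4764, 0.1116, 0.3136]
tool_rot: [-180.0, 0.0, 3.4]
wrist_force: [1.3, 3.8, -7.5]
grip_width: 0.0128
grasp_force: 58.8
```

Call:
step_arm(steps=[{"offset": [0,-0.0005,0],"gripper": 0.005,"twist": [0,0,0]}])

```text
time_s: 8.85
eef_pos: [0.4764, 0.1112, 0.3137]
tool_rot: [-180.0, -0.0, 3.4]
wrist_force: [0.2, 7.1, -8.4]
grip_width: 0.0127
grasp_force: 58.8
```

Call:
step_arm(steps=[{"offset": [0,-0.0005,0],"gripper": 0.005,"twist": [0,0,0]}])

```text
time_s: 8.95
eef_pos: [0.4763, 0.111, 0.3137]
tool_rot: [-180.0, -0.0, 3.5]
wrist_force: [0.9, 9.1, -8.1]
grip_width: 0.0125
grasp_force: 58.9
```

Call:
step_arm(steps=[{"offset": [0,-0.0005,0],"gripper": 0.005,"twist": [0,0,0]}])

```text
time_s: 9.05
eef_pos: [0.4763, 0.1109, 0.3138]
tool_rot: [-179.9, -0.0, 3.5]
wrist_force: [1.4, 11.2, -8.6]
grip_width: 0.0127
grasp_force: 58.9
```

Call:
step_arm(steps=[{"offset": [0,-0.0005,0],"gripper": 0.005,"twist": [0,0,0]},{"offset": [0,0,0],"gripper": 0.005,"twist": [0,0,0]},{"offset": [0,0,0],"gripper": 0.005,"twist": [0,0,0]},{"offset": [0,0,0],"gripper": 0.005,"twist": [0,0,0]}])

```text
time_s: 9.45
eef_pos: [0.4763, 0.1107, 0.3139]
tool_rot: [-179.9, -0.0, 3.5]
wrist_force: [0.5, 12.6, -7.9]
grip_width: 0.0131
grasp_force: 59.0
```

Call:
step_arm(steps=[{"offset": [-0.0001,0.002,0],"gripper": 0.005,"twist": [0,0,0]},{"offset": [-0.0001,0.002,0],"gripper": 0.005,"twist": [0,0,0]},{"offset": [-0.0001,0.002,0],"gripper": 0.005,"twist": [0,0,0]},{"offset": [-0.0001,0.002,0],"gripper": 0.005,"twist": [0,0,0]},{"offset": [0,0.001,0],"gripper": 0.005,"twist": [0,0,0]},{"offset": [0,0,-0.002],"gripper": 0.005,"twist": [0,0,0]},{"offset": [0,0,-0.001],"gripper": 0.005,"twist": [0,0,0]},{"offset": [0,0,0],"gripper": 0.005,"twist": [0,0,0]}])

```text
time_s: 10.25
eef_pos: [0.476, 0.1187, 0.3105]
tool_rot: [-180.0, 0.0, 3.4]
wrist_force: [0.7, 0.2, -6.2]
grip_width: 0.0124
grasp_force: 59.2
```

Right on the expected notch (0.1186). I lower it in small steps and watch the force.

Call:
step_arm(steps=[{"offset": [0,0,-0.001],"gripper": 0.005,"twist": [0,0,0]}])

```text
time_s: 10.35
eef_pos: [0.476, 0.1187, 0.3096]
tool_rot: [-180.0, 0.0, 3.4]
wrist_force: [-0.9, 1.1, -6.0]
grip_width: 0.0126
grasp_force: 59.3
```

Call:
step_arm(steps=[{"offset": [0,0,-0.001],"gripper": 0.005,"twist": [0,0,0]}])

```text
time_s: 10.45
eef_pos: [0.4759, 0.1187, 0.3086]
tool_rot: [-180.0, 0.0, 3.4]
wrist_force: [-1.5, 0.9, -6.0]
grip_width: 0.0126
grasp_force: 59.3
```

Call:
step_arm(steps=[{"offset": [0,0,-0.0007],"gripper": 0.005,"twist": [0,0,0]}])

```text
time_s: 10.55
eef_pos: [0.476, 0.1187, 0.3079]
tool_rot: [-180.0, 0.0, 3.4]
wrist_force: [-1.1, 1.2, -6.0]
grip_width: 0.0123
grasp_force: 59.4
```

Call:
step_arm(steps=[{"offset": [0,0,-0.0007],"gripper": 0.005,"twist": [0,0,0]}])

```text
time_s: 10.65
eef_pos: [0.476, 0.1187, 0.3072]
tool_rot: [-180.0, 0.0, 3.4]
wrist_force: [-0.4, 1.0, -5.2]
grip_width: 0.0124
grasp_force: 59.4
```

Call:
step_arm(steps=[{"offset": [0,0,-0.001],"gripper": 0.005,"twist": [0,0,0]},{"offset": [0,0,-0.001],"gripper": 0.005,"twist": [0,0,0]}])

```text
time_s: 10.85
eef_pos: [0.476, 0.1187, 0.3052]
tool_rot: [-180.0, 0.0, 3.4]
wrist_force: [-1.5, 3.1, -6.4]
grip_width: 0.0128
grasp_force: 59.5
```

Call:
step_arm(steps=[{"offset": [0,0,-0.001],"gripper": 0.005,"twist": [0,0,0]},{"offset": [0,0,-0.001],"gripper": 0.005,"twist": [0,0,0]}])

```text
time_s: 11.05
eef_pos: [0.476, 0.1186, 0.3032]
tool_rot: [-180.0, 0.0, 3.4]
wrist_force: [-2.4, 1.0, -5.2]
grip_width: 0.0125
grasp_force: 59.6
```

Call:
step_arm(steps=[{"offset": [0,0,-0.001],"gripper": 0.005,"twist": [0,0,0]}])

```text
time_s: 11.15
eef_pos: [0.476, 0.1187, 0.3022]
tool_rot: [-180.0, 0.0, 3.4]
wrist_force: [-1.6, 1.7, -5.0]
grip_width: 0.0124
grasp_force: 59.6
```

Call:
step_arm(steps=[{"offset": [0,0,-0.0007],"gripper": 0.005,"twist": [0,0,0]}])

```text
time_s: 11.25
eef_pos: [0.4761, 0.1187, 0.3018]
tool_rot: [-180.0, -0.0, 3.4]
wrist_force: [-7.2, -0.1, 12.5]
grip_width: 0.0127
grasp_force: 61.8
```

Call:
step_arm(steps=[{"offset": [0,0,-0.0007],"gripper": 0.005,"twist": [0,0,0]}])

```text
time_s: 11.35
eef_pos: [0.4761, 0.1188, 0.3016]
tool_rot: [180.0, -0.0, 3.4]
wrist_force: [-11.2, -2.3, 25.3]
grip_width: 0.0127
grasp_force: 63.6
```

Call:
step_arm(steps=[{"offset": [0,0,-0.0005],"gripper": 0.005,"twist": [0,0,0]}])

```text
time_s: 11.45
eef_pos: [0.4761, 0.1188, 0.3015]
tool_rot: [180.0, -0.0, 3.4]
wrist_force: [-13.6, -2.6, 32.7]
grip_width: 0.0124
grasp_force: 64.7
```

It has bottomed out, so I back off and then open.

Call:
step_arm(steps=[{"offset": [0,0,0.0013],"gripper": 0.005,"twist": [0,0,0]},{"offset": [0,0,0],"gripper": 0.02,"twist": [0,0,0]},{"offset": [0,0,0],"gripper": 0.035,"twist": [0,0,0]},{"offset": [0,0,0],"gripper": 0.035,"twist": [0,0,0]},{"offset": [0,0,0.01],"gripper": 0.035,"twist": [0,0,0]},{"offset": [0,0,0.03],"gripper": 0.035,"twist": [0,0,0]},{"offset": [0,0,0.04],"gripper": 0.035,"twist": [0,0,0]},{"offset": [0,0,0.03],"gripper": 0.035,"twist": [0,0,0]}])

```text
time_s: 12.25
eef_pos: [0.4759, 0.1189, 0.4144]
tool_rot: [-180.0, -0.1, 3.5]
wrist_force: [0.1, -0.3, -0.1]
grip_width: 0.0343
grasp_force: 0.0
```

Run:
```python
from h import *
st,s,P,z=wrist();st,s,P,z=wrist();cv2.imwrite("pics/w3.png",s["color"]);print(st["eef_pos"],st["wrist_force"])
a=np.radians(3.5);ex=np.array([np.cos(a),np.sin(a)]);ey=np.array([-np.sin(a),np.cos(a)])
b=np.array([.4687,.2275]);X=(P[...,:2]-b)@ex;Y=(P[...,:2]-b)@ey;Z=P[...,2]
m=(z>0)&(Z>.138)&(Z<.17)&(abs(X)<.05)&(abs(Y+.109)<.02);print("bar",m.sum(),np.percentile(Z[m],[5,50,95]),np.percentile(Y[m],[2,98]))
m=(z>0)&(abs(Z-.113)<.008)&(abs(X-.016)<.03)&(Y<-.118)&(Y>-.26)
n,l,q,c=cv2.connectedComponentsWithStats(m.astype(np.uint8))
for i in range(1,n):
    if q[i,4]>200: k=l==i;print("lid",X[k].mean(),Y[k].min(),Y[k].max(),np.median(Z[k]))
```

```text
[0.47661739 0.11938331 0.41850876] [2.02873527 0.87380084 7.32986097]
bar 1726 [0.14573962 0.14858877 0.14989293] [-0.11561869 -0.10259778]
lid 0.01603133946302024 -0.24265215600660492 -0.12110343934511562 0.11516359092539102
```

View pics/w3.png

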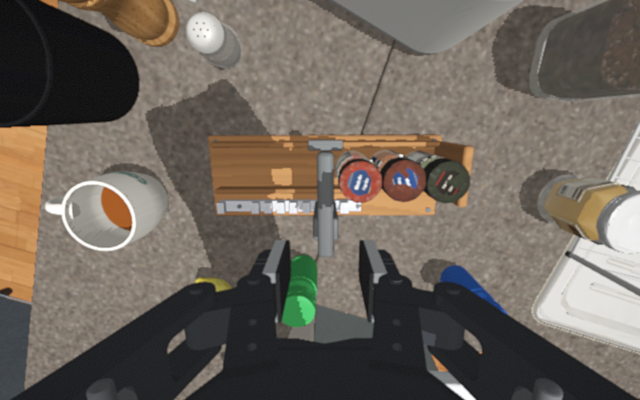

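The wrist view shows the bar fully down at (326,200). The jar lids at (360,178), (403,178) and (447,178) stand closed up and upright.

```bash
python3 -c "
from station import ctrl
print(ctrl.sign_off())"
```

```text
the job is handed in; nothing more can be done
None
```

I pressed the three jars snug against the fixed end with about 10 N, latched the sliding end about 7 mm back in the last notch short of them, and let go; the job is handed in (no verdict returned), and the final view showed the bar fully down and the jars upright and closed up, though on lowering the bar bottomed out at about 33 N at the wrist (bar-on-strip force perhaps 38 N, limit 40 N) before I backed off.

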